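Shut and latch the toy-kitchen handling case

ROBOT

A 6-joint arm with a two-finger parallel gripper is mounted at the origin on the work surface. World frame = base frame: x ahead of the robot, y to its left, z up, the work surface at z = 0. Lengths are in m, angles in degrees, forces in N, time in s.
With the tool pointing down it reaches from about 0.425 to 0.925 m from the base axis. Payload 12.5 kg.
Tool frame: the origin (TCP) lies at the centre of the arm's flange, where the gripper is bolted on; the fingertips stand 173 mm ahead of it and the grasp point (between the pads) lies 155 mm ahead of it; z points along the fingers, y is the line along which they close (so a half turn about z gives the same grasp; the last joint's range is limited). The gripper opens to 85 mm and grips with 20 to 120 N. Pads are 22 mm wide; open, the fingers measure 114 mm over their backs; the gripper's body (76 mm by 85 mm) begins 54 mm behind the grasp point. The pads swing forward as they close: fully open they stand 13 mm farther back than shut.
Start: joints at [-76.983, 28.126, 89.318, -0, 62.55, -6.05], TCP at [0.204, -0.591, 0.405] pointing down, gripper open.
Joint ranges: [-177.58, 177.58], [-47.91, 125.51], [2.72, 160], [-65.01, 245.01], [3.68, 167.84], [-153.87, 153.87]. Speed limits (degrees/s): [127.2, 127.2, 159.86, 180, 180, 180].

INTERFACE

Orientations are given as [roll, pitch, yaw] about the fixed x, y, z axes, in that order (R = Rz(yaw) Ry(pitch) Rx(roll)).
In Python, from rig import bot gives the robot as it stands. The module is installed in compiled form; this text tells all that it offers.
- The arm moves only by the tool servo_tool, never from a script. Its argument "deltas" is a list of rows, each a list of 7 numbers: the turn, a rotation vector about the tool's x, y, z in degrees, then the shift along the tool's x, y, z in m, then the opening, from 0 (shut) to 1 (fully open). A call has 1 to 12 rows; each row is the pose to reach, as a shift and turn from the pose commanded when the call began, along the tool's axes at that moment; what a row does not reach only later rows make up. A row lasts 1/10 s, in which the tool goes at most 50 mm and 8.59 degrees, less where a joint would pass 70% of its speed; a pose out of reach is approached as far as the arm can. A call with a gripper value outside its range is refused whole. The fingers move at their own pace and stop on an object; "newtons" is the grip in N (left out, the last holds). Time passes only in rows, so rows that repeat a pose let the fingers close. It gives the time, the measured TCP pose, the force, the opening and the grip force at its end, in the units of the state.
- bot.state(): the state, without advancing time (a new reading comes with each control period).
- bot.grab_frame(name): name is "side" or "top" or "wrist"; returns a dict with "img" (400x640x3 uint8, red, green, blue), "fov_y" (degrees; the focal length in pixels is half the picture's height over the tangent of half this angle, whatever the lens; pixels are square), "cx", "cy" (the principal point, pixels), "rvec" (rotation vector, rad) and "tvec" (3), from world to camera coordinates, as OpenCV has them. Camera axes: x right, y down, z forward; pixel columns grow to the right and rows downward; lengths in m; the calibration is good to about 2 mm. A picture is of the moment at which its call begins. There is no depth.
- bot.hand_in(): hands the job in; it is judged then, once.
The state is a dict: "t": time; "joints": joint angles; "joint_vel": joint speeds; "tau": joint torques, N m; "eef_pos": TCP position; "eef_rot": TCP orientation; "force": force on the tool from outside, world axes, zero at the start; "torque": the same for the moment, N m; "opening": opening from 0.0 (shut) to 1.0 (fully open); "finger_force": force on a finger pad.
Only numpy, scipy, OpenCV 4.12 (cv2) and the standard library are available. Lean on these libraries where they do the work, as an engineer would, in place of code of your own. Each camera call takes 0.05 s, during which the arm holds its last target. There are 200 camera calls.

TASK

Swing the open lid of the green case down, then press it firmly but without heavy force against the springy buffers underneath (they push it back up if you let go) and, keeping it pressed down, swing the long steel turnbutton on the lid round towards the front until its arm lies fully under the roof of the steel keeper. Then push the steel slide catch on the lid all the way home towards the turnbutton, so that it stands beside the tail and the button cannot turn back. Leave the crockery around the case where they are.

Things in the scene. Friction and masses are not known exactly. Their poses are not given: they have to be found in the camera images.
- case: Green wooden case, fixed; 260 mm (x) by 320 mm (y), walls 85 mm high. Origin: centre of its underside. Front is its -x side; the lid's hinge is at case x +130, z 85 mm. Two rubber spring buffers inside (case x -105, y +-134 mm) meet the lid 16 mm above the rim and let it rest about 11 mm proud; pressing it right down near the front takes 10 to 18 N (never over 40 N).
- lid (a joint): Angle of the lid, rad: 0 = flat on the rim, grows as it opens upward; about 0.05 when it rests on the buffers, up to 0.017 when the turnbutton holds it. The stiff hinge holds it open.
- lid_hinge (a point): Point in the middle of the lid's hinge line; its axes are the lid's: x away from the front, y along the hinge, z out of the lid's upper face. The lid is a flat 12 mm panel that runs from here 260 mm along its own -x, 320 mm wide, from z 0 (underside) to z 12 mm (upper face).
- lid_edge (a point): Middle of the lid's free front edge, on its upper face.
- turnbutton (a joint): Angle of the turnbutton on the lid, rad: 0 = its arm points along the lid's +y (left, parallel to the front edge); grows anticlockwise seen from above; 1.571 (its stop) = the arm points straight to the front (-x) and lies under the keeper's roof.
- button_pivot (a point): On the turnbutton's pivot axis, level with the arm's top, 20 mm above the lid's upper face; at lid x -200 mm, y 0. Around it a boss 32 mm across, 24 mm high. The steel arm is 100 mm long from the pivot, 18 mm wide, from 4 to 20 mm above the lid; a tail 35 mm long of the same section points the other way. Takes about 2 N at 40 mm to turn.
- button_tip (a point): Middle of the end of the turnbutton's arm, on its top, 100 mm from the pivot.
- keeper_roof (a point): Underside of the roof of the keeper, a fixed steel bracket. The roof reaches 8 to 42 mm ahead of the case's front wall, case y -24 to +16 mm, 8 mm thick, underside 121 mm above the table; open to +y, closed by a post on -y. With the lid flat the arm passes 4 mm below the roof; with the lid on its buffers the arm hits the roof's side.
- catch (a joint): Travel of the slide catch along the lid's +y, m: 0 = drawn right back, 0.070 = home at its stop, its front end 2 mm beside the turned tail. Needs about 3 N.
- catch_top (a point): Top centre of the catch's upright fin, 40 mm above the lid's upper face. The fin is 24 mm (x) by 14 mm (y) and 26 mm high, standing in the middle of a flat bar 28 mm by 60 mm (along y) whose top is 14 mm above the lid. Runs at lid x -168 mm, from lid y -111 mm (drawn back) to y -41 mm (home).
- cup_a: White doll's-set cup on its saucer, one piece, 110 mm across, 60 mm high; origin under its centre. Leave alone.
- cup_b: The same as cup_a. Leave alone.
- teapot: Blue teapot about 180 mm long, 113 mm high; origin under its centre. Leave alone.
- bucket: Blue open pot 100 mm across, 90 mm high. Leave alone.
- mould: Aluminium bowl 120 mm across, 45 mm high. Leave alone.

How it is judged:
By the outcome, as a careful person would: the job done as asked, in the order asked, and still so for the second after the job is handed in, with the robot touching nothing.
It also fails if it takes over 54 s, if anything falls off the work surface, if the arm or the gripper's body presses on something with over 40 N, if the wrist force passes 120 N, or if a joint passes its speed limit or range.

## Working session

There is one attempt and no reset: what is moved stays moved. The work goes in short steps, Python scripts to look and compute and a tool call to move; the robot and the scene stay as the last step left them, time stands still between calls to the robot, and variables do not carry over. Pictures are saved under pics/ and viewed, at most 10 in all, crops included, and the job is handed in when it is done.

Besides the shell and the picture viewer there is one more tool, called after "Request:" as name(argument=value, ...) on one line, values as JSON. servo_tool: Moves the arm, as the interface text tells. Its arguments: {"type":"object","properties":{"deltas":{"type":"array"},"newtons":{"type":"number"}},"required":["deltas"]}

```bash
mkdir -p pics
python3 - <<'E'
from rig import bot
import cv2,pickle
F={}
for n in("side","top"):
    f=bot.grab_frame(n);F[n]=f;cv2.imwrite(f"pics/{n}0.png",f["img"][:,:,::-1]);print(n,f["fov_y"],f["cx"],f["cy"],f["rvec"],f["tvec"])
pickle.dump(F,open("f0.pkl","wb"))
print(bot.state())
E
```

```text
side 53.77470695970725 320.62345824628727 193.27526954359305 [ 1.34677756 -2.30282692  0.86053938] [0.26519994 0.41487972 1.12002321]
top 52.16276333937197 319.6032492330383 196.43486992705408 [ 2.15106434 -2.19315295  0.075798  ] [0.02466713 0.53362451 1.21843533]
{'t': 0.1, 'joints': array([-7.69832853e+01,  2.81600859e+01,  8.93466037e+01, -2.95498622e-04,
        6.25496096e+01, -6.05000122e+00]), 'joint_vel': array([ 0.12498502, -0.15460057, -0.12927821, -0.00035058, -0.04730481,
        0.12901052]), 'tau': array([ 2.74636135e-03, -6.19447446e+01, -2.62025946e+01, -1.20945890e-05,
        2.90933305e-03,  1.54293868e-06]), 'eef_pos': array([ 0.20418678, -0.59067318,  0.40419286]), 'eef_rot': array([-1.79943987e+02, -5.67308671e-03,  1.90668495e+01]), 'force': array([-0.51533101,  0.44753409, -0.2782191 ]), 'torque': array([-0.01835739,  0.01423928, -0.01798602]), 'finger_force': 0.0, 'opening': 0.9981853684131512}
```

View pics/side0.png

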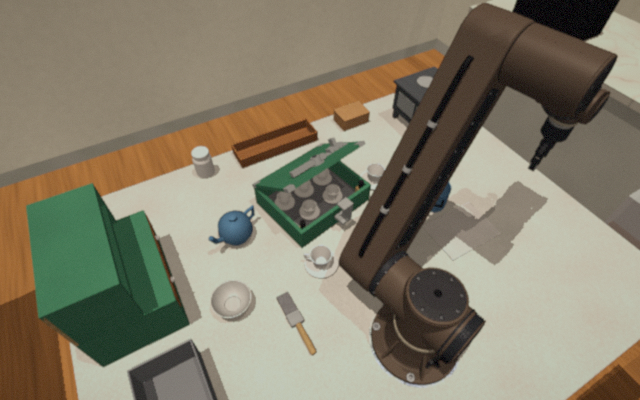

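View pics/top0.png

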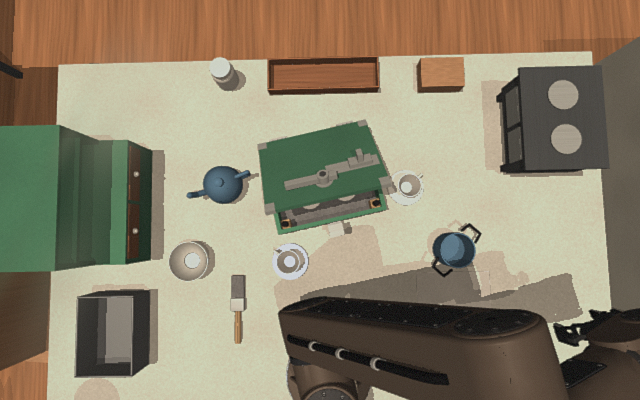

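The side view shows the case at about (312,190), with its lid partly open. In the top view the case is at (325,175), with the button pivot near (323,177), the catch near (358,157) and the keeper near (340,228). I'll enlarge both.

Run:
```python
import cv2,pickle
F=pickle.load(open("f0.pkl","rb"))
for n,(x,y,w,h) in dict(side=(240,120,150,130),top=(245,110,190,140)).items():
    im=F[n]["img"][y:y+h,x:x+w,::-1]
    s=4
    cv2.imwrite(f"pics/{n}0c.png",cv2.resize(im,None,fx=s,fy=s,interpolation=cv2.INTER_CUBIC))
```

```text
(no output)
```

View pics/side0c.png

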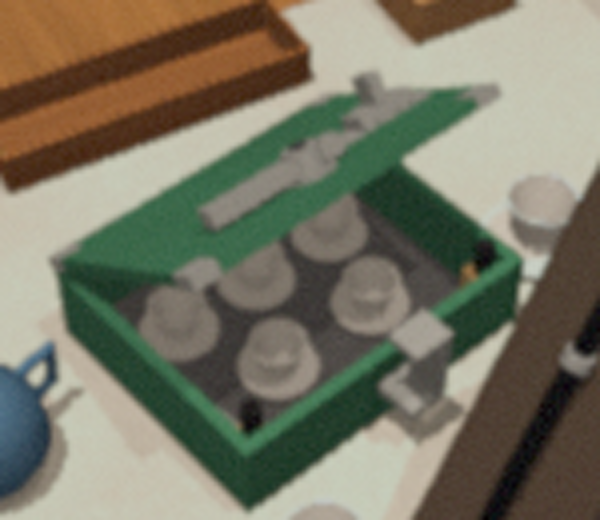

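View pics/top0c.png

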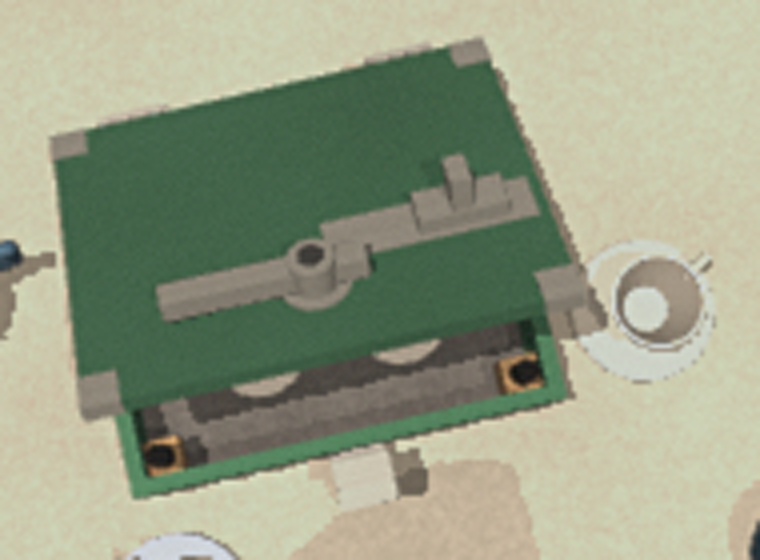

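The side crop shows the rim's front-left corner at (250,455) and front-right at (518,262), with the lid front-right at (497,92). The top crop shows the rim corners at (135,495) and (572,400), the keeper roof at (332–400,446–508), the boss top at (311,253) and the fin top at (456,160). I'll fit the pose to these.

```bash
cat > fit.py <<'E'
import numpy as np,cv2,pickle
from scipy.optimize import least_squares
F=pickle.load(open("f0.pkl","rb"))
def proj(f,P):
    h=f["img"].shape[0];k=h/2/np.tan(np.radians(f["fov_y"]/2))
    K=np.array([[k,0,f["cx"]],[0,k,f["cy"]],[0,0,1.]])
    return cv2.projectPoints(np.array(P,float),np.array(f["rvec"],float),np.array(f["tvec"],float),K,None)[0][:,0]
def world(p,kind,P):
    x,y,yaw,a=p[:4]; P=np.array(P,float)
    if kind=="lid":
        c,s=np.cos(a),np.sin(a); X,Y,Z=P  # opening raises -x end
        P=np.array([.13+c*X+s*Z,Y,.085-s*X+c*Z])
    c,s=np.cos(yaw),np.sin(yaw)
    return np.array([x+c*P[0]-s*P[1],y+s*P[0]+c*P[1],P[2]])
O=[("top","case",(-.13,.16,.085),(135,495)),("top","case",(-.13,-.16,.085),(572,400)),
("top","case",(-.138,.016,.129),(332,455)),("top","case",(-.138,-.024,.129),(388,446)),
("top","case",(-.172,.016,.129),(342,508)),("top","case",(-.172,-.024,.129),(400,498)),
("top","lid",(0,.16,.012),(50,137)),("top","lid",(0,-.16,.012),(483,38)),
("top","lid",(-.2,0,.024),(311,253)),("top","lid",(-.168,-.111,.04),(456,160)),
("side","case",(-.13,.16,.085),(250,455)),("side","case",(-.13,-.16,.085),(518,262)),("side","case",(-.13,.16,0),(250,508)),
("side","lid",(-.26,-.16,.012),(497,92)),("side","lid",(-.2,0,.024),(300,148)),("side","lid",(-.168,-.111,.04),(368,80))]
off=dict(side=(240,120),top=(245,110))
if __name__=="__main__":
    def res(p):
        r=[]
        for n,k,P,q in O:
            r.append((proj(F[n],[world(p,k,P)])[0]-((np.array(q)+.5)/4-.5+off[n])))
        return np.array(r)
    s=least_squares(lambda p:res(p).ravel(),[.65,0,.1,.5],loss="soft_l1")
    p=s.x;print(p,np.degrees(p[2:]))
    for o,r in zip(O,res(p)):print(o[:3],r.round(2))
    np.save("p.npy",p)
    for nm,P in dict(edge=(-.26,0,.012),pivot=(-.2,0,.02),fin=(-.168,-.111,.04)).items():print(nm,world(p,"lid",P).round(4))
E
python3 fit.py
```

```text
[0.58476576 0.00554072 0.20918547 0.6836494 ] [11.98544446 39.17022544]
('top', 'case', (-0.13, 0.16, 0.085)) [-0.49  0.2 ]
('top', 'case', (-0.13, -0.16, 0.085)) [-1.06 -1.35]
('top', 'case', (-0.138, 0.016, 0.129)) [-0.09  1.31]
('top', 'case', (-0.138, -0.024, 0.129)) [0.03 0.27]
('top', 'case', (-0.172, 0.016, 0.129)) [0.22 0.12]
('top', 'case', (-0.172, -0.024, 0.129)) [-0.12 -0.67]
('top', 'lid', (0, 0.16, 0.012)) [ 0.32 -0.59]
('top', 'lid', (0, -0.16, 0.012)) [-0.44 -0.73]
('top', 'lid', (-0.2, 0, 0.024)) [0.01 0.55]
('top', 'lid', (-0.168, -0.111, 0.04)) [2.82 1.31]
('side', 'case', (-0.13, 0.16, 0.085)) [-0.75  0.08]
('side', 'case', (-0.13, -0.16, 0.085)) [ 2.12 -1.03]
('side', 'case', (-0.13, 0.16, 0)) [-0.16  1.45]
('side', 'lid', (-0.26, -0.16, 0.012)) [-1.38 -5.35]
('side', 'lid', (-0.2, 0, 0.024)) [0.04 0.6 ]
('side', 'lid', (-0.168, -0.111, 0.04)) [ 0.95 -1.21]
edge [ 0.5222 -0.0077  0.2585]
pivot [0.5726 0.003  0.2268]
fin [ 0.6323 -0.0978  0.2221]
```

Run:
```python
from fit import *
p=np.load("p.npy");ims=[]
def box(x0,x1,y0,y1,z0,z1):
    v=[(x,y,z) for x in(x0,x1) for y in(y0,y1) for z in(z0,z1)]
    return [(a,b) for i,a in enumerate(v) for b in v[i+1:] if sum(u!=w for u,w in zip(a,b))==1]
S=[("case",box(-.13,.13,-.16,.16,0,.085)),("case",box(-.172,-.138,-.024,.016,.121,.129)),("lid",box(-.26,0,-.16,.16,0,.012)),
("lid",box(-.209,-.191,-.035,.1,.004,.02)),("lid",box(-.18,-.156,-.118,-.104,.014,.04))]
for n,(x,y,w,h) in dict(side=(240,120,150,140),top=(245,110,190,140)).items():
    im=cv2.resize(F[n]["img"][y:y+h,x:x+w,::-1],None,fx=4,fy=4,interpolation=cv2.INTER_CUBIC);im=np.ascontiguousarray(im)
    for i,(k,E) in enumerate(S):
        for a,b in E:
            q=[((v-np.array([x,y])+.5)*4).astype(int).tolist() for v in proj(F[n],[world(p,k,a),world(p,k,b)])]
            cv2.line(im,q[0],q[1],[(0,0,255),(255,0,255),(0,255,255),(255,255,0),(255,0,0)][i],1)
    ims.append(im)
im=np.hstack(ims);cv2.imwrite("pics/ov.png",cv2.resize(im,(800,int(im.shape[0]*800/im.shape[1])),interpolation=cv2.INTER_AREA))
```

```text
(no output)
```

View pics/ov.png

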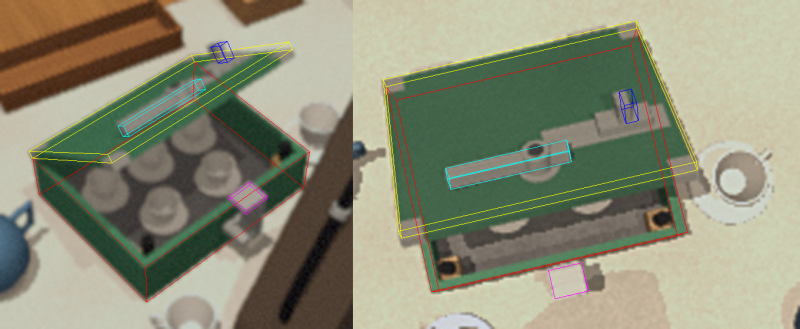

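The overlay shows the case fits well, but the lid angle is too large: the real front edge is lower in the side view. The boss reading was biased, so I'll refit with the arm and lid corners.

```bash
python3 - <<'E'
import re
s=open("fit.py").read()
s=s.replace('("top","lid",(-.2,0,.024),(311,253)),','("top","lid",(-.191,.1,.02),(157,287)),("top","lid",(-.209,.1,.004),(162,320)),("top","lid",(-.191,-.035,.02),(370,245)),("top","lid",(-.209,-.035,.004),(372,273)),("top","lid",(-.26,.16,0),(82,417)),("top","lid",(-.26,-.16,0),(588,300)),')
s=s.replace('("side","lid",(-.2,0,.024),(300,148)),','("side","lid",(-.2,.1,.02),(205,218)),("side","lid",(-.26,.16,.006),(203,288)),("side","lid",(0,.16,.012),(55,262)),')
open("fit.py","w").write(s)
E
python3 fit.py
```

```text
[0.58473741 0.00564707 0.20974266 0.65678113] [12.01736911 37.63078663]
('top', 'case', (-0.13, 0.16, 0.085)) [-0.49  0.23]
('top', 'case', (-0.13, -0.16, 0.085)) [-1.08 -1.37]
('top', 'case', (-0.138, 0.016, 0.129)) [-0.1   1.32]
('top', 'case', (-0.138, -0.024, 0.129)) [0.02 0.27]
('top', 'case', (-0.172, 0.016, 0.129)) [0.22 0.13]
('top', 'case', (-0.172, -0.024, 0.129)) [-0.13 -0.67]
('top', 'lid', (0, 0.16, 0.012)) [ 0.27 -0.47]
('top', 'lid', (0, -0.16, 0.012)) [-0.49 -0.68]
('top', 'lid', (-0.191, 0.1, 0.02)) [0.51 1.25]
('top', 'lid', (-0.209, 0.1, 0.004)) [1.38 2.13]
('top', 'lid', (-0.191, -0.035, 0.02)) [-1.56 -0.16]
('top', 'lid', (-0.209, -0.035, 0.004)) [0.08 1.96]
('top', 'lid', (-0.26, 0.16, 0)) [ 0.61 -1.04]
('top', 'lid', (-0.26, -0.16, 0)) [-0.82 -0.94]
('top', 'lid', (-0.168, -0.111, 0.04)) [3.01 2.88]
('side', 'case', (-0.13, 0.16, 0.085)) [-0.74  0.11]
('side', 'case', (-0.13, -0.16, 0.085)) [ 2.09 -1.04]
('side', 'case', (-0.13, 0.16, 0)) [-0.15  1.47]
('side', 'lid', (-0.26, -0.16, 0.012)) [-0.56 -3.42]
('side', 'lid', (-0.2, 0.1, 0.02)) [0.81 0.58]
('side', 'lid', (-0.26, 0.16, 0.006)) [-2.98 -2.51]
('side', 'lid', (0, 0.16, 0.012)) [-1.47 -1.17]
('side', 'lid', (-0.168, -0.111, 0.04)) [ 1.61 -0.01]
edge [ 0.5177 -0.0086  0.2533]
pivot [0.5689 0.0023 0.223 ]
fin [ 0.6288 -0.0985  0.2193]
```

Request:
servo_tool(deltas=[[0, 0, 3.5, 0, 0, -0.04, 0], [0, 0, 7.05, 0, 0, -0.075, 0], [0, 0, 7.05, 0, 0, -0.075, 0]], newtons=40)

```text
t: 0.4
eef_pos: [0.2042, -0.5907, 0.4842]
eef_rot: [179.6, -0.0, 11.9]
force: [1.0, 0.2, 0.1]
opening: 0.515
finger_force: 0.0
```

```bash
cat > w.py <<'E'
import numpy as np
from rig import bot
def show():
    s=bot.state();C=np.array([.5847,.0056]);c,q=np.cos(np.radians(12)),np.sin(np.radians(12))
    d=s["eef_pos"][:2]-C
    print("t %.2f case xy"%s["t"],np.round([c*d[0]+q*d[1],-q*d[0]+c*d[1]],4),"tip z %.4f"%(s["eef_pos"][2]-.173),"rot",s["eef_rot"].round(2),"F case",np.round([c*s["force"][0]+q*s["force"][1],-q*s["force"][0]+c*s["force"][1],s["force"][2]],1),"open %.3f"%s["opening"])
show()
E
python3 w.py
python3 - <<'E'
import numpy as np
for a in np.radians([38,34,30,25,20,15,10,5,3,0]):
    X,Z=-.24,.012;print(round(np.degrees(a)),round(.13+X*np.cos(a)+Z*np.sin(a),4),round(.085-X*np.sin(a)+Z*np.cos(a),4))
E
```

```text
t 0.40 case xy [-0.4961 -0.5041] tip z 0.3112 rot [ 1.7959e+02 -1.0000e-02  1.1920e+01] F case [ 1.  -0.   0.1] open 0.515
38 -0.0517 0.2422
34 -0.0623 0.2292
30 -0.0718 0.2154
25 -0.0824 0.1973
20 -0.0914 0.1784
15 -0.0987 0.1587
10 -0.1043 0.1385
5 -0.108 0.1179
3 -0.109 0.1095
0 -0.11 0.097
```

Request:
servo_tool(deltas=[[0, 0, 0, 0.035, -0.035, 0, 0], [0, 0, 0, 0.07, -0.07, 0, 0], [0, 0, 0, 0.105, -0.105, 0, 0], [0, 0, 0, 0.14, -0.14, 0, 0], [0, 0, 0, 0.175, -0.175, 0, 0], [0, 0, 0, 0.21, -0.21, 0, 0], [0, 0, 0, 0.245, -0.245, 0, 0], [0, 0, 0, 0.28, -0.28, 0, 0], [0, 0, 0, 0.315, -0.315, 0, 0], [0, 0, 0, 0.35, -0.35, 0, 0], [0, 0, 0, 0.385, -0.385, 0, 0], [0, 0, 0, 0.415, -0.415, 0, 0]])

```text
t: 1.6
eef_pos: [0.5245, -0.0961, 0.479]
eef_rot: [-180.0, 0.0, 12.1]
force: [-0.1, -0.9, -0.1]
opening: 0.001
finger_force: 0.0
```

Request:
servo_tool(deltas=[[0, 0, 0, 0.02, -0.02, 0, 0], [0, 0, 0, 0.033, -0.029, 0, 0], [0, 0, 0, 0.033, -0.029, 0.015, 0], [0, 0, 0, 0.033, -0.029, 0.015, 0]])

```text
t: 2.0
eef_pos: [0.5499, -0.0633, 0.4627]
eef_rot: [-179.9, 0.2, 12.1]
force: [0.0, -0.2, -0.6]
opening: 0.001
finger_force: 0.0
```

Run:
```python
import w,cv2
from rig import bot
ims=[]
for n,(x,y,a,b) in dict(side=(220,60,200,200),top=(230,100,200,200)).items():
    ims.append(cv2.resize(bot.grab_frame(n)["img"][y:y+b,x:x+a,::-1],(400,400),interpolation=cv2.INTER_CUBIC))
cv2.imwrite("pics/b.png",cv2.hconcat(ims))
```

```text
t 2.00 case xy [-0.0484 -0.0602] tip z 0.2897 rot [-179.93    0.19   12.05] F case [-0.  -0.2 -0.6] open 0.001
```

View pics/b.png

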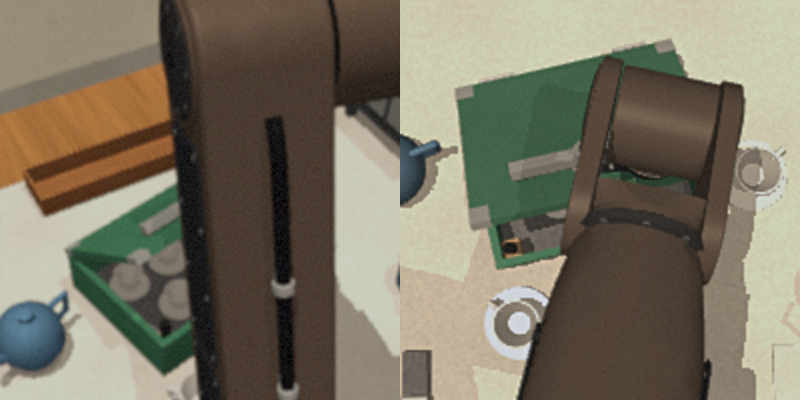

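The arm hides the work area in both views, so I'll go by force.

Request:
servo_tool(deltas=[[0, 0, 0, 0, 0, 0.015, 0], [0, 0, 0, 0, 0, 0.03, 0], [0, 0, 0, 0, 0, 0.036, 0], [0, 0, 0, -0.001, 0, 0.042, 0], [0, 0, 0, -0.003, 0, 0.048, 0], [0, 0, 0, -0.005, 0, 0.054, 0]])

```text
t: 2.7
eef_pos: [0.5449, -0.0644, 0.4108]
eef_rot: [180.0, -0.0, 12.0]
force: [0.6, -0.3, 1.2]
opening: -0.001
finger_force: 0.5
```

Request:
servo_tool(deltas=[[0, 0, 0, -0.005, 0, 0.006, 0], [0, 0, 0, -0.009, 0, 0.012, 0], [0, 0, 0, -0.013, 0, 0.018, 0]])

```text
t: 3.0
eef_pos: [0.5319, -0.067, 0.3923]
eef_rot: [180.0, -0.0, 12.0]
force: [-0.1, -0.3, 1.2]
opening: 0.001
finger_force: 0.5
```

Request:
servo_tool(deltas=[[0, 0, 0, -0.006, 0, 0.01, 0], [0, 0, 0, -0.012, 0, 0.022, 0], [0, 0, 0, -0.017, 0, 0.034, 0], [0, 0, 0, -0.022, 0, 0.046, 0], [0, 0, 0, -0.027, 0, 0.058, 0], [0, 0, 0, -0.031, 0, 0.07, 0], [0, 0, 0, -0.034, 0, 0.08, 0]])

```text
t: 3.7
eef_pos: [0.4985, -0.074, 0.3117]
eef_rot: [-180.0, 0.0, 12.0]
force: [1.2, -1.0, 0.9]
opening: 0.003
finger_force: 0.4
```

```bash
python3 w.py
```

```text
t 3.70 case xy [-0.1009 -0.0599] tip z 0.1387 rot [-1.7999e+02  3.0000e-02  1.2010e+01] F case [ 1.  -1.2  0.9] open 0.003
```

Request:
servo_tool(deltas=[[0, 0, 0, -0.002, 0, 0.01, 0], [0, 0, 0, -0.003, 0, 0.018, 0], [0, 0, 0, -0.003, 0, 0.024, 0], [0, 0, 0, -0.003, 0, 0.028, 0]])

```text
t: 4.1
eef_pos: [0.4961, -0.0746, 0.2842]
eef_rot: [-180.0, 0.0, 12.0]
force: [-2.4, -1.7, 3.8]
opening: 0.002
finger_force: 2.1
```

```bash
python3 w.py
```

```text
t 4.10 case xy [-0.1033 -0.0601] tip z 0.1112 rot [-1.7999e+02  4.0000e-02  1.2020e+01] F case [-2.7 -1.2  3.8] open 0.002
```

Request:
servo_tool(deltas=[[0, 0, 0, 0, 0, -0.04, 0], [0, 0, 0, 0.02, -0.035, -0.06, 0], [0, 0, 0, 0.04, -0.07, -0.06, 0], [0, 0, 0, 0.058, -0.105, -0.06, 0], [0, 0, 0, 0.058, -0.105, -0.03, 0], [0, 0, 0, 0.058, -0.105, -0.01, 0], [0, 0, 0, 0.058, -0.105, -0.005, 0]])

```text
t: 4.8
eef_pos: [0.5308, 0.0406, 0.288]
eef_rot: [-180.0, 0.1, 12.1]
force: [-1.0, -0.5, 0.2]
opening: 0.001
finger_force: 0.0
```

Run:
```python
import w,cv2
from rig import bot
f=bot.grab_frame("wrist");cv2.imwrite("pics/w1.png",f["img"][:,:,::-1])
```

```text
t 4.80 case xy [-0.0454  0.0454] tip z 0.1150 rot [-1.7997e+02  1.4000e-01  1.2060e+01] F case [-1.1 -0.3  0.2] open 0.001
```

View pics/w1.png

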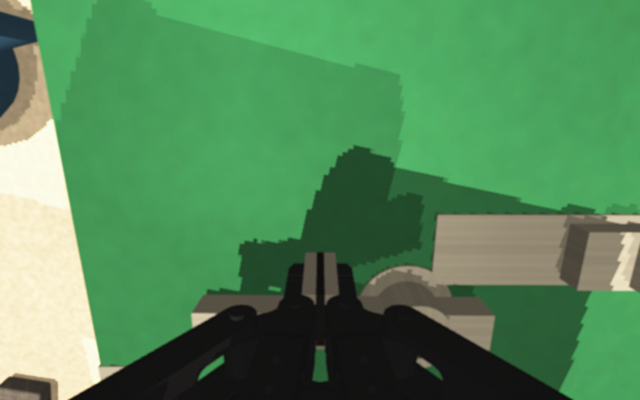

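The wrist view shows the shut fingers at (320,300), just behind the arm on the hinge side and clear of the boss at (405,290). Next I'll press down.

Request:
servo_tool(deltas=[[0, 0, 0, 0, 0, 0.006, 0], [0, 0, 0, 0, 0, 0.01, 0], [0, 0, 0, 0, 0, 0.012, 0], [0, 0, 0, 0, 0, 0.014, 0], [0, 0, 0, 0, 0, 0.014, 0]])

```text
t: 5.35
eef_pos: [0.5309, 0.0399, 0.2764]
eef_rot: [180.0, -0.0, 12.0]
force: [-2.4, -1.2, 3.1]
opening: -0.001
finger_force: 1.9
```

```bash
python3 w.py
```

```text
t 5.35 case xy [-0.0454  0.0447] tip z 0.1034 rot [ 1.7998e+02 -3.0000e-02  1.2000e+01] F case [-2.6 -0.7  3.1] open -0.001
```

Request:
servo_tool(deltas=[[0, 0, 0, 0, 0, 0.002, 0], [0, 0, 0, 0, 0, 0.004, 0], [0, 0, 0, 0, 0, 0.005, 0], [0, 0, 0, 0, 0, 0.005, 0]])

```text
t: 5.75
eef_pos: [0.5307, 0.0398, 0.2718]
eef_rot: [180.0, 0.0, 12.0]
force: [-4.8, -1.8, 9.4]
opening: -0.0
finger_force: 5.2
```

Request:
servo_tool(deltas=[[0, 0, 0, 0, 0, 0.001, 0], [0, 0, 0, 0, 0, 0.002, 0], [0, 0, 0, 0, 0, 0.002, 0]])

```text
t: 6.05
eef_pos: [0.5306, 0.0398, 0.2704]
eef_rot: [180.0, -0.0, 12.0]
force: [-8.1, -2.0, 20.0]
opening: 0.002
finger_force: 9.6
```

The lid is flat under about 20 N. Now I'll swing the arm, turning the tool with it.

Request:
servo_tool(deltas=[[0, 0, 0, -0.0046, 0, 0, 0], [0, 0, -7.5, -0.0106, -0.0025, 0, 0], [0, 0, -15, -0.0169, -0.004, 0, 0], [0, 0, -22.5, -0.0233, -0.0045, 0, 0], [0, 0, -30, -0.0298, -0.0043, 0, 0]])

```text
t: 6.55
eef_pos: [0.5022, 0.0382, 0.2705]
eef_rot: [179.7, -0.3, 42.3]
force: [6.8, 4.6, 9.5]
opening: -0.002
finger_force: 6.1
```

```bash
python3 w.py
```

```text
t 6.55 case xy [-0.0739  0.049 ] tip z 0.0975 rot [179.71  -0.32  42.29] F case [7.6 3.1 9.5] open -0.002
```

Request:
servo_tool(deltas=[[0, 0, -7.5, -0.006, -0.0022, 0.001, 0], [0, 0, -15, -0.0123, -0.0036, 0.001, 0], [0, 0, -22.5, -0.0187, -0.0042, 0.001, 0], [0, 0, -30, -0.0252, -0.004, 0.001, 0], [0, 0, -37.5, -0.0315, -0.0029, 0.001, 0]])

```text
t: 7.05
eef_pos: [0.4774, 0.0195, 0.2703]
eef_rot: [179.4, -0.1, 79.8]
force: [8.4, 13.2, 21.0]
opening: -0.001
finger_force: 12.3
```

```bash
python3 w.py
```

```text
t 7.05 case xy [-0.1021  0.036 ] tip z 0.0973 rot [ 1.7941e+02 -1.3000e-01  7.9770e+01] F case [11.  11.1 21. ] open -0.001
```

Request:
servo_tool(deltas=[[0, 0, -5, -0.004, -0.0016, 0, 0], [0, 0, -10, -0.008, -0.0028, 0, 0], [0, 0, -15, -0.0123, -0.0036, 0, 0], [0, 0, -19, -0.0157, -0.004, 0, 0], [0, 0, -22.5, -0.0187, -0.0042, 0, 0], [0, 0, -22.5, -0.0187, -0.0042, 0, 0]])

```text
t: 7.65
eef_pos: [0.4698, 0.0032, 0.2703]
eef_rot: [179.4, -0.0, 102.0]
force: [8.1, 33.2, 23.5]
opening: -0.0
finger_force: 30.3
```

Run:
```python
import w,cv2
from rig import bot
f=bot.grab_frame("wrist");cv2.imwrite("pics/w2.png",f["img"][:,:,::-1])
```

```text
t 7.65 case xy [-0.1129  0.0215] tip z 0.0973 rot [179.43  -0.   102.05] F case [14.9 30.8 23.5] open -0.000
```

View pics/w2.png

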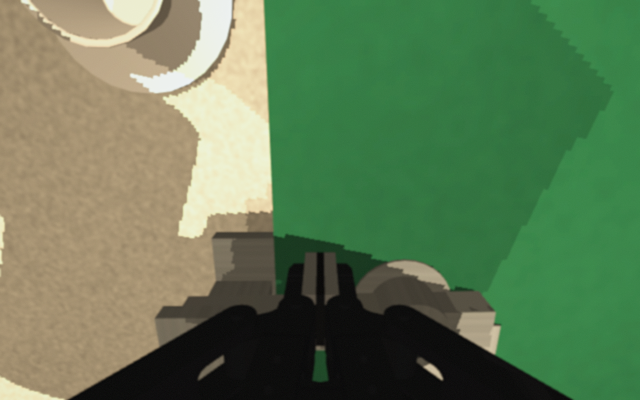

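The arm is at its stop under the roof; the roof's edge is at (240,260). I'll ease off, lift and move to behind the fin.

Request:
servo_tool(deltas=[[0, 0, 0, 0.002, 0, 0, 0], [0, 0, 0, 0.004, 0, 0, 0], [0, 0, 0, 0.004, 0, -0.005, 0], [0, 0, 0, 0.004, 0, -0.015, 0], [0, 0, 0, 0.004, 0, -0.05, 0], [0, 0, 0, 0, 0, -0.085, 0], [0, 0, 0, -0.04, 0.018, -0.085, 0], [0, 0, 0, -0.08, 0.036, -0.085, 0], [0, 0, 0, -0.12, 0.056, -0.085, 0], [0, 0, 0, -0.1585, 0.075, -0.085, 0], [0, 0, 0, -0.1585, 0.075, -0.085, 0]])

```text
t: 8.8
eef_pos: [0.5763, -0.1415, 0.3529]
eef_rot: [179.9, 0.1, 101.8]
force: [-0.1, 0.3, -1.0]
opening: 0.0
finger_force: 0.0
```

Run:
```python
import w,cv2
from rig import bot
ims=[]
f=bot.grab_frame("wrist")["img"][:,:,::-1]
f2=bot.grab_frame("top")["img"][110:260,240:400,::-1]
ims=[cv2.resize(f,(480,300)),cv2.resize(f2,(320,300),interpolation=cv2.INTER_CUBIC)]
cv2.imwrite("pics/w3.png",cv2.hconcat(ims))
```

```text
t 8.80 case xy [-0.0388 -0.1421] tip z 0.1799 rot [1.7992e+02 8.0000e-02 1.0184e+02] F case [-0.   0.3 -1. ] open 0.000
```

View pics/w3.png

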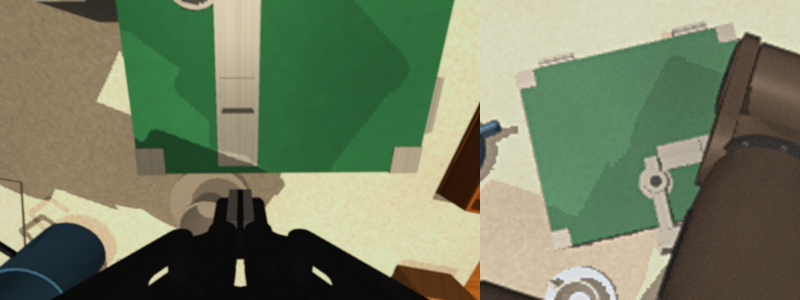

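The top view shows the button arm pointing to the front and holding. The wrist view shows the fingers in line with the catch bar. I'll descend and push the fin.

Request:
servo_tool(deltas=[[0, 0, 0, 0, 0, 0.03, 0], [0, 0, 0, 0, 0, 0.057, 0], [0, 0, 0, 0, 0, 0.057, 0], [0, 0, 0, 0.012, 0, 0.057, 0], [0, 0, 0, 0.02, 0, 0.057, 0]])

```text
t: 9.4
eef_pos: [0.57, -0.117, 0.2972]
eef_rot: [179.9, 0.0, 102.0]
force: [-0.2, -3.4, -1.2]
opening: -0.002
finger_force: 1.4
```

Request:
servo_tool(deltas=[[0, 0, 0, 0.008, 0, 0, 0], [0, 0, 0, 0.016, 0, 0, 0], [0, 0, 0, 0.024, 0, 0, 0], [0, 0, 0, 0.032, 0, 0, 0], [0, 0, 0, 0.04, 0, 0, 0], [0, 0, 0, 0.048, 0, 0, 0], [0, 0, 0, 0.054, 0, 0, 0], [0, 0, 0, 0.058, 0, 0, 0]])

```text
t: 10.2
eef_pos: [0.5581, -0.0609, 0.2957]
eef_rot: [180.0, 0.0, 102.0]
force: [1.7, -1.7, 1.2]
opening: 0.005
finger_force: 1.3
```

```bash
python3 w.py
```

```text
t 10.20 case xy [-0.0398 -0.0595] tip z 0.1227 rot [180.     0.   102.04] F case [ 1.3 -2.   1.2] open 0.005
```

Not at the stop yet, so I'll push until the force rises.

Request:
servo_tool(deltas=[[0, 0, 0, 0.002, 0, 0, 0], [0, 0, 0, 0.003, 0, 0, 0], [0, 0, 0, 0.004, 0, 0, 0], [0, 0, 0, 0.004, 0, 0, 0]])

```text
t: 10.6
eef_pos: [0.5573, -0.0576, 0.2956]
eef_rot: [-180.0, -0.0, 102.0]
force: [1.8, -1.4, 0.5]
opening: -0.001
finger_force: 0.8
```

```bash
python3 w.py
```

```text
t 10.60 case xy [-0.0399 -0.0562] tip z 0.1226 rot [-179.99   -0.    102.01] F case [ 1.5 -1.8  0.5] open -0.001
```

Request:
servo_tool(deltas=[[0, 0, 0, 0.002, 0, 0, 0], [0, 0, 0, 0.003, 0, 0, 0], [0, 0, 0, 0.004, 0, 0, 0], [0, 0, 0, 0.004, 0, 0, 0]])

```text
t: 11.0
eef_pos: [0.557, -0.0559, 0.2958]
eef_rot: [179.9, 0.3, 102.0]
force: [2.2, -23.5, -1.8]
opening: 0.001
finger_force: 12.0
```

```bash
python3 w.py
```

```text
t 11.00 case xy [-0.0399 -0.0544] tip z 0.1228 rot [179.94   0.26 102.04] F case [ -2.7 -23.4  -1.8] open 0.001
```

The catch is at its stop at 23 N. I'll back off, rise and swing clear for a look.

Request:
servo_tool(deltas=[[0, 0, 0, -0.006, 0, 0, 0], [0, 0, 0, -0.012, 0, 0, 0], [0, 0, 0, -0.012, 0, -0.05, 0], [0, 0, 0, -0.012, 0, -0.1, 0], [0, 0, 0, -0.05, 0, -0.15, 0], [0, 0, 0, -0.1, 0, -0.16, 0], [0, 0, 0, -0.15, 0, -0.16, 0], [0, 0, 0, -0.2, 0, -0.16, 0], [0, 0, 0, -0.25, 0, -0.16, 0], [0, 0, 0, -0.3, 0, -0.16, 0], [0, 0, 0, -0.35, 0, -0.16, 0], [0, 0, 0, -0.35, 0, -0.16, 0]])

```text
t: 12.2
eef_pos: [0.6291, -0.4006, 0.4539]
eef_rot: [-179.9, -0.1, 101.8]
force: [-0.4, 0.5, 0.1]
opening: -0.001
finger_force: 0.0
```

Run:
```python
import w,cv2
from rig import bot
ims=[]
for n,(x,y,a,b) in dict(side=(240,120,150,150),top=(245,110,150,150)).items():
    ims.append(cv2.resize(bot.grab_frame(n)["img"][y:y+b,x:x+a,::-1],(400,400),interpolation=cv2.INTER_CUBIC))
cv2.imwrite("pics/e.png",cv2.hconcat(ims))
```

```text
t 12.20 case xy [-0.041  -0.4066] tip z 0.2809 rot [-1.7993e+02 -6.0000e-02  1.0183e+02] F case [-0.3  0.6  0.1] open -0.001
```

View pics/e.png

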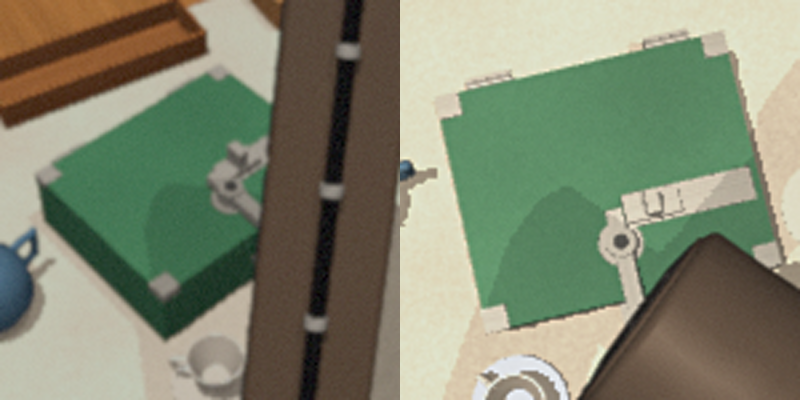

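The lid is closed and the button arm points to the front under the keeper. The catch's front end, at (625,207) in the picture, stands right beside the tail at (615,213). The robot is clear.

```bash
python3 -c "
from rig import bot
print(bot.hand_in())"
```

```text
the job is handed in; nothing more can be done
None
```

I handed the job in at about 12 s: the lid is down, the turnbutton sits against its stop under the keeper, the catch is pushed home to its stop beside the tail, and I saw no sign of the crockery being touched; the hand-in returned no verdict.

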